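Snap the lunch box lid shut

ROBOT

A 7-joint arm with a two-finger parallel gripper is mounted at the origin on a cart in front of the work surface, level with it; the furniture and walls round the work are solid. World frame = base frame: x ahead of the robot, y to its left, z up, the work surface at z = 0. Lengths are in mm, angles in rad, forces in N, time in s.
With the tool pointing down it reaches from about 350 to 900 mm from the base axis. Payload 19.9 kg.
Tool frame: the origin (TCP) lies midway between the tips of the shut fingers; the grasp point (between the pads) lies 19 mm behind it; z points along the fingers, y is the line along which they close (so a half turn about z gives the same grasp; the last joint's range is limited). The gripper opens to 85 mm and grips with 20 to 120 N. Pads are 22 mm wide; open, the fingers measure 114 mm over their backs; the gripper's body (76 mm by 85 mm) begins 54 mm behind the grasp point. The pads swing forward as they close: fully open they stand 13 mm farther back than shut.
Start: joints at [1.111, 0.417, -0.01, 1.614, 0.005, 1.111, -0.053], TCP at [253.587, -571.222, 231.26] pointing down, gripper open.
Joint ranges: [-2.81, 2.81], [-0.39, 2.02], [-1.27, 1.25], [0.06, 2.57], [-1.19, 4.33], [0.19, 2], [-2.82, 2.82]. Speed limits (rad/s): [1.89, 1.89, 2.39, 2.39, 3.01, 3.01, 3.01].

INTERFACE

Orientations are given as a rotation vector (axis times angle).
In Python, from bench import bot gives the robot as it stands.
- The arm moves only by the tool jog_arm, never from a script. Its argument "deltas" is text: rows parted by semicolons, each of 7 numbers parted by spaces: the opening, from 0 (shut) to 1 (fully open), then the shift along the tool's x, y, z in cm, then the turn, a rotation vector about the tool's x, y, z in degrees. A call has 1 to 8 rows; each row is the pose to reach, as a shift and turn from the pose commanded when the call began, along the tool's axes at that moment; what a row does not reach only later rows make up. A row lasts 1/8 s, in which the tool goes at most 62.5 mm and 10.7 degrees, less where a joint would pass 70% of its speed; a pose out of reach is approached as far as the arm can. A call with a gripper value outside its range is refused whole. The fingers move at their own pace and stop on an object; "newtons" is the grip in N (left out, the last holds). Time passes only in rows, so rows that repeat a pose let the fingers close. It gives the time, the measured TCP pose, the force, the opening and the grip force at its end, in the units of the state.
- bot.sense(): the state, without advancing time (a new reading comes with each control period).
- bot.camera(name): name is "side" or "top" or "wrist"; returns the picture (384x512x3 uint8, blue, green, red); there is no depth.
- bot.camera_params(name): a dict with "fx", "fy", "cx", "cy" (pixels), "R" (3x3) and "t" (3): a world point X has camera coordinates R X + t; the wrist camera has in their place "tool_from_camera" (4x4, takes a point from camera to tool coordinates, whose origin is the TCP and whose axes are the flange's). Camera axes: x right, y down, z forward; pixel columns grow to the right and rows downward; lengths in mm; the calibration is good to about 2 mm. A picture is of the moment at which its call begins: read the wrist's pose just before it. camera_params takes no time and is no camera call.
- bot.sign_off(): hands the job in; it is judged then, once.
Trained networks look in the newest picture that a camera, given by its name, has taken for a name from the list of things; names that differ only in an ending like _2 or _b are one class to them, and where a whole thing is asked for, a point or a joint stands for the part that bears it (a point fixed in the world has none). Each returns a list of dicts, best first, with "confidence" (0 to 1); they miss things now and then, are a little off and sometimes report something else, mostly with a low value. They report only what shows in the picture. A call takes as long as a camera call.
- bot.search_frame(camera, query): "bbox" ([centre column, centre row, width, height] in pixels, round what is visible of it).
- bot.cut_out(camera, query): "pixels" (384x512 bool, what is visible of it) and "bbox" ([centre column, centre row, width, height] in pixels, round what is visible of it).
The state is a dict: "t": time; "joint_positions": joint angles; "dq": joint speeds; "joint_efforts": joint torques, N m; "tcp_pos": TCP position; "eef_rot": TCP orientation; "contact_force": force on the tool from outside, world axes, zero at the start; "moment": the same for the moment, N m; "grip_width": finger opening in mm; "grip_force": force on a finger pad.
Only numpy, scipy, OpenCV 4.12 (cv2) and the standard library are available. Lean on these libraries where they do the work, as an engineer would, in place of code of your own. Each camera call takes 0.05 s, during which the arm holds its last target. There are 200 camera calls.

TASK

The lid of the lunch box on the desk is on, but its rim stands up on all four sides. Press down all round the rim until each of its four sections has clicked shut. Do not pick up, tip or shove the box, and leave the other things on the desk where they are.

Things in the scene. Friction and masses are not known exactly. Their poses are not given: they have to be found in the camera images.
- lunch_box: loose white lunch box, blue clip-shut lid, orange seal under it; tub 144 x 204 mm (x, y), lid 156 x 216 mm, top 70 mm high; 0.5 to 1.1 kg. Origin: centre of its underside; x along its short way, y along its long way, z up. Lid panel and rounded corners are seated; between the corners the rim is four blue sections, one a side, hinged at the panel's edge, all standing up at the start
- press_front (a point): place to press on the top face of the rim section on the box's -x side (long side, section 160 mm long, 26 mm wide): middle of its length, marked by three short white ribs, 17 mm outward from its hinge line and 9 mm in from its free edge. It is 70 mm above the desk when the section is shut (flush with the lid) and about 6 mm higher, and 1 mm nearer the panel, when open
- rim_front (a joint): angle of the rim section on the box's -x side: 0 = standing up; 0.34 rad = shut, flush with the lid. Snap action: pressed down at its press point it resists with about 9 N at first, gives way past 0.17 rad and then clicks shut by itself and stays
- press_back (a point): place to press on the top face of the rim section on the box's +x side (long side, section 160 mm long, 26 mm wide): middle of its length, marked by three short white ribs, 17 mm outward from its hinge line and 9 mm in from its free edge. It is 70 mm above the desk when the section is shut (flush with the lid) and about 6 mm higher, and 1 mm nearer the panel, when open
- rim_back (a joint): angle of the rim section on the box's +x side: 0 = standing up; 0.34 rad = shut, flush with the lid. Snap action: pressed down at its press point it resists with about 9 N at first, gives way past 0.17 rad and then clicks shut by itself and stays
- press_left (a point): place to press on the top face of the rim section on the box's +y side (short side, section 100 mm long, 26 mm wide): middle of its length, marked by three short white ribs, 17 mm outward from its hinge line and 9 mm in from its free edge. It is 70 mm above the desk when the section is shut (flush with the lid) and about 6 mm higher, and 1 mm nearer the panel, when open
- rim_left (a joint): angle of the rim section on the box's +y side: 0 = standing up; 0.34 rad = shut, flush with the lid. Snap action: pressed down at its press point it resists with about 9 N at first, gives way past 0.17 rad and then clicks shut by itself and stays
- press_right (a point): place to press on the top face of the rim section on the box's -y side (short side, section 100 mm long, 26 mm wide): middle of its length, marked by three short white ribs, 17 mm outward from its hinge line and 9 mm in from its free edge. It is 70 mm above the desk when the section is shut (flush with the lid) and about 6 mm higher, and 1 mm nearer the panel, when open
- rim_right (a joint): angle of the rim section on the box's -y side: 0 = standing up; 0.34 rad = shut, flush with the lid. Snap action: pressed down at its press point it resists with about 9 N at first, gives way past 0.17 rad and then clicks shut by itself and stays
- glue_stick: white and red glue stick standing upright, 27 mm across, 90 mm high; origin: centre of its underside; loose bystander close to the lunch box
- eraser: blue and white eraser, 21 x 45 x 12 mm; origin: centre of its underside; loose bystander behind the lunch box
- usb_stick: blue USB stick, 18 x 55 x 8 mm; origin: centre of its underside; loose bystander behind the lunch box
- sticky_notes: block of yellow sticky notes, 76 x 76 x 23 mm; origin: centre of its underside; loose bystander
- stapler: black stapler, 42 x 153 x 60 mm; origin: centre of its underside; loose bystander
- calculator: grey pocket calculator, 132 x 78 x 17 mm; origin: centre of its underside; loose bystander

How it is judged:
By the outcome, as a careful person would: the job done as asked, in the order asked, and still so for the second after the job is handed in, with the robot touching nothing.
It also fails if it takes over 40 s, if anything falls off the work surface, if the arm or the gripper's body presses on something with over 40 N, if the wrist force passes 120 N, or if a joint passes its speed limit or range.

## Working session

There is one attempt and no reset: what is moved stays moved. The work goes in short steps, Python scripts to look and compute and a tool call to move; the robot and the scene stay as the last step left them, time stands still between calls to the robot, and variables do not carry over. Pictures are saved under pics/ and viewed, at most 10 in all, crops included, and the job is handed in when it is done.

Besides the shell and the picture viewer there is one more tool, called after ">>>" as name(argument=value, ...) on one line, values as JSON. jog_arm: Moves the arm, as the interface text tells. Its arguments: {"type":"object","properties":{"deltas":{"type":"string"},"newtons":{"type":"number"}},"required":["deltas"]}

```bash
mkdir -p pics
python3 - <<'E'
from bench import bot
import cv2,numpy as np
s=bot.sense();print(s['t'],s['tcp_pos'],s['eef_rot'],s['grip_width'])
a=bot.camera("top");b=bot.camera("side")
cv2.imwrite("pics/a.png",np.vstack([a[:,:],])) 
cv2.imwrite("pics/b.png",b)
for c in("top","side"):
  p=bot.camera_params(c);print(c,p)
  for q in("lunch_box","press_front","press_back","press_left","press_right","glue_stick","stapler"):
    print(q,[(np.round(r['bbox'],1).tolist(),round(r['confidence'],2)) for r in bot.search_frame(c,q)[:2]])
E
```

```text
0.0 [ 253.4482543  -570.9157401   230.65833023] [-3.07210175e+00 -6.51338919e-01  5.26675223e-04] 85.56858826364294
top {'fx': 474.3195372436257, 'fy': 474.3195372436257, 'cx': 251.54661904483294, 'cy': 192.40297569357364, 'R': array([[ 0.03079543, -0.99939157,  0.01637482],
       [-0.99740735, -0.03179207, -0.06455889],
       [ 0.0650402 , -0.01434425, -0.99777954]]), 't': array([ -23.51331347,  598.26167286, 1547.80406264])}
lunch_box [([235.5, 202.4, 70.8, 55.1], 0.58)]
press_front [([237.9, 224.1, 57.0, 9.8], 0.72), ([239.1, 201.6, 70.1, 56.0], 0.36)]
press_back [([240.0, 180.9, 51.3, 10.6], 0.63)]
press_left [([208.8, 200.3, 5.5, 33.4], 0.78)]
press_right [([266.9, 204.6, 10.3, 30.6], 0.88)]
glue_stick [([260.8, 157.6, 9.9, 1.7], 0.69)]
stapler [([132.7, 194.2, 47.2, 13.3], 0.82)]
side {'fx': 369.89881121381666, 'fy': 369.89881121381666, 'cx': 252.61391383626335, 'cy': 197.38712245247336, 'R': array([[-0.85667458, -0.51549866,  0.01923015],
       [-0.26048893,  0.40011228, -0.87866699],
       [ 0.44525744, -0.75774092, -0.47704771]]), 't': array([486.33730633, 232.88745958, 892.22320624])}
lunch_box [([245.5, 223.2, 81.2, 60.8], 0.64)]
press_front [([267.6, 221.1, 31.3, 29.2], 0.81)]
press_back [([228.1, 204.9, 40.2, 27.2], 0.6)]
press_left [([229.1, 228.1, 38.0, 13.0], 0.58), ([227.1, 204.4, 37.1, 25.1], 0.24)]
press_right [([264.0, 197.8, 32.6, 14.4], 0.71), ([227.2, 205.9, 37.4, 24.5], 0.18)]
glue_stick [([277.5, 248.8, 16.2, 33.7], 0.89)]
stapler [([157.9, 292.1, 52.2, 57.8], 0.55)]
```

View pics/a.png

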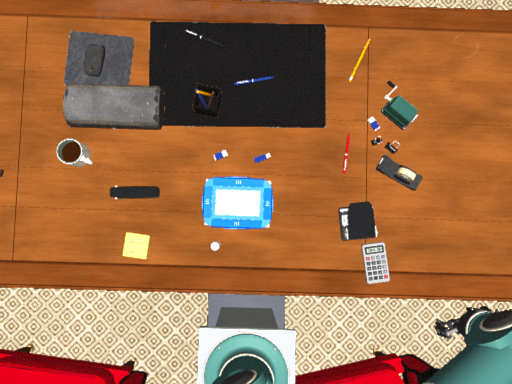

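View pics/b.png

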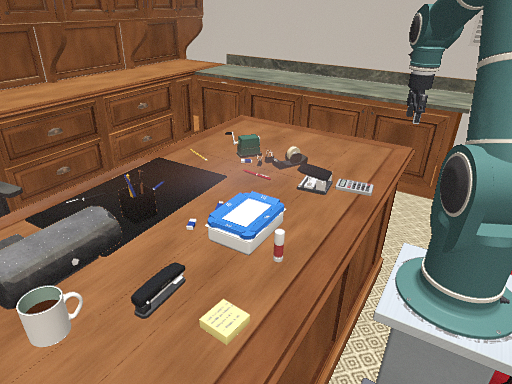

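```bash
cat > h.py <<'E'
from bench import bot
import cv2,numpy as np
from scipy.spatial.transform import Rotation as Ro
def ray(p,R,t,u,v,z):
    d=R.T@np.array([(u-p['cx'])/p['fx'],(v-p['cy'])/p['fy'],1]);o=-R.T@t
    return o+d*(z-o[2])/d[2]
def wristRt(s):
    T=np.array(bot.camera_params('wrist')['tool_from_camera'])
    A=Ro.from_rotvec(s['eef_rot']).as_matrix()
    Rw=A@T[:3,:3];c=A@T[:3,3]+s['tcp_pos']
    return Rw.T,-Rw.T@c
def blue(im):
    h=cv2.cvtColor(im,cv2.COLOR_BGR2HSV)
    m=cv2.inRange(h,(95,120,120),(118,255,255))
    c=max(cv2.findContours(m,cv2.RETR_EXTERNAL,cv2.CHAIN_APPROX_NONE)[0],key=cv2.contourArea)
    return c[:,0]
E
python3 - <<'E'
from h import *
p=bot.camera_params('top');R,t=p['R'],p['t']
c=blue(cv2.imread('pics/a.png'))
P=np.array([ray(p,R,t,u,v,72)[:2] for u,v in c],np.float32)
r=cv2.minAreaRect(P);print(r)
print(ray(p,R,t,215,246,90))
A=Ro.from_rotvec(bot.sense()['eef_rot']).as_matrix();print(A.round(3))
d=np.array([r[0][0]-30,r[0][1],300])-bot.sense()['tcp_pos'];print(d,A.T@d)
print(bot.camera_params('wrist'))
E
```

```text
((561.8782958984375, 41.25993347167969), (162.72532653808594, 223.2187957763672), 1.7553328275680542)
[422.51113616 105.37696617  90.        ]
[[ 0.914  0.406 -0.   ]
 [ 0.406 -0.914  0.   ]
 [-0.    -0.    -1.   ]]
[278.29885603 612.48132832  68.72816696] [ 502.87136694 -446.88317223  -68.72416195]
{'fx': 345.8434370927445, 'fy': 345.8434370927445, 'cx': 259.5494731867233, 'cy': 188.97074821901205, 'tool_from_camera': array([[-3.96640892e-04, -9.61856477e-01, -2.73554310e-01,
         6.97764318e+01],
       [ 9.99999544e-01, -6.19262157e-04,  7.27462875e-04,
         1.68714427e-01],
       [-8.69116711e-04, -2.73553897e-01,  9.61856283e-01,
        -1.42406949e+02],
       [ 0.00000000e+00,  0.00000000e+00,  0.00000000e+00,
         1.00000000e+00]])}
```

>>> jog_arm(deltas="0 54.5 -42.7 0 0 0 22; 0 54.5 -42.7 0 0 0 22; 0 54.5 -42.7 0 0 0 22; 0 54.5 -42.7 0 0 0 22; 0 54.5 -42.7 0 0 0 22; 0 54.5 -42.7 0 0 0 22; 0 54.5 -42.7 0 0 0 22; 0 54.5 -42.7 0 0 0 22", newtons=20)

```text
t: 1.8
tcp_pos: [486.5, -132.6, 231.7]
eef_rot: [3.141, 0.053, 0.001]
contact_force: [1.6, -1.0, -0.1]
grip_width: -0.1
grip_force: 0.0
```

>>> jog_arm(deltas="0 9.7 -17.1 0 0 0 0; 0 9.7 -17.1 0 0 0 0; 0 9.7 -17.1 0 0 0 0; 0 9.7 -17.1 0 0 0 0; 0 9.7 -17.1 0 0 0 0; 0 9.7 -17.1 0 0 0 0")

```text
t: 2.55
tcp_pos: [576.6, 38.2, 231.3]
eef_rot: [3.141, 0.05, -0.0]
contact_force: [0.1, -0.6, 0.1]
grip_width: 0.4
grip_force: 0.0
```

Run:
```python
from h import *
s=bot.sense();im=bot.camera('wrist');cv2.imwrite('pics/w.png',im)
print(s['tcp_pos'],s['eef_rot'],s['contact_force'])
p=bot.camera_params('wrist');R,t=wristRt(s)
c=blue(im);r=cv2.minAreaRect(np.array([ray(p,R,t,u,v,75)[:2] for u,v in c],np.float32));print(r)
for q in("front","back","left","right"):
    for x in bot.cut_out('wrist','press_'+q)[:2]:
        v,u=np.nonzero(x['pixels']);print(q,round(x['confidence'],2),np.round(x['bbox'],0),ray(p,R,t,u.mean(),v.mean(),74).round(1))
```

```text
[576.64581678  38.1684973  231.33245236] [ 3.14061249e+00  5.02197622e-02 -3.00436909e-04] [ 0.07411246 -0.5947866   0.06796022]
((564.0475463867188, 44.643341064453125), (220.5484619140625, 161.68984985351562), 89.7271728515625)
front 0.93 [251. 254. 171.  30.] [498.6  52.2  74. ]
back 0.92 [255. 110. 190.  41.] [630.   44.5  74. ]
back 0.5 [190.  14.  49.  27.] [705.8  97.4  74. ]
left 0.85 [147. 182.  40. 110.] [566.4 140.1  74. ]
right 0.57 [358. 189.  36. 105.] [565.1 -50.4  74. ]
```

View pics/w.png

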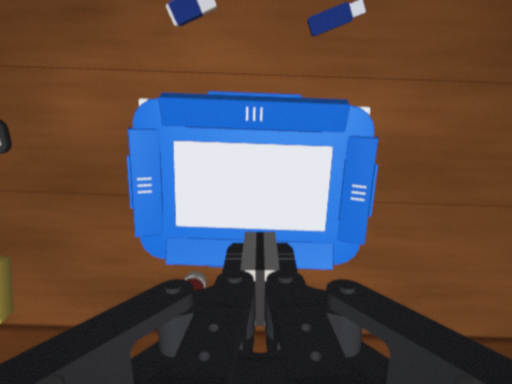

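The wrist view shows the box upright with all four sections up. Ribs show at back (255,114), left (145,185) and right (358,192); the fingers hide the front ribs, and the glue stick is at (196,280).

Run:
```python
from h import *
s=bot.sense();p=bot.camera_params('wrist');R,t=wristRt(s)
b,l,r=[ray(p,R,t,*x,76)[:2] for x in((255,114),(144.5,185),(358,192))]
print(b,l,r,np.linalg.norm(l-r))
C=np.array([ray(p,R,t,*x,70)[:2] for x in((173.5,141),(332,147),(327,231),(176,226))]);print(C,C.mean(0))
y=l-r;yaw=np.arctan2(-y[0],y[1]);c1=(l+r)/2;ex=np.array([np.cos(yaw),np.sin(yaw)]);print(np.degrees(yaw),c1,b-68*ex)
A=Ro.from_rotvec(s['eef_rot']).as_matrix()
```

```text
[627.68134416  44.21839603] [562.49026505 140.96355747] [562.12202706 -50.18223292] 191.14614509274838
[[601.76492332 115.17514018]
 [600.9712782  -24.50832905]
 [521.13799569 -26.9336651 ]
 [521.64380622 115.66592677]] [561.37950086  44.8497682 ]
-0.11037887259855453 [562.30614605  45.39066227] [559.68147035  44.34939623]
```

>>> jog_arm(deltas="0 5.2 -0.5 6 0 0 0; 0 5.2 -0.5 11 0 0 0; 0 5.2 -0.5 14 0 0 0; 0 5.2 -0.5 14 0 0 0; 0 5.2 -0.5 14 0 0 0")

```text
t: 3.42
tcp_pos: [629.5, 46.5, 93.0]
eef_rot: [-3.141, -0.053, -0.003]
contact_force: [-0.0, -1.1, 0.4]
grip_width: -0.1
grip_force: 0.0
```

>>> jog_arm(deltas="0 0 0 1.4 0 0 0; 0 0 0 1.8 0 0 0; 0 0 0 2.1 0 0 0; 0 0 0 2.3 0 0 0; 0 0 0 2.3 0 0 0")

```text
t: 4.05
tcp_pos: [629.1, 46.5, 69.9]
eef_rot: [3.141, 0.053, 0.001]
contact_force: [-8.9, -1.9, 25.6]
grip_width: -0.1
grip_force: 12.9
```

>>> jog_arm(deltas="0 0 0 -3 0 0 0; 0 -3 -4 -3 0 0 0; 0 -6.4 -9.8 -2.5 0 0 0; 0 -6.4 -9.8 -2.4 0 0 0; 0 -6.4 -9.8 -2.4 0 0 0; 0 -6.4 -9.8 -2.4 0 0 0")

```text
t: 4.8
tcp_pos: [562.1, 141.0, 92.3]
eef_rot: [3.141, 0.05, 0.0]
contact_force: [-0.4, 0.0, 0.8]
grip_width: -0.2
grip_force: 0.0
```

Run:
```python
from h import *
print(bot.sense()['tcp_pos'])
im=bot.camera('wrist');b=bot.camera('side')
cv2.imwrite('pics/w2.png',np.hstack([cv2.resize(im,(400,300)),cv2.resize(b[170:275,190:330],(400,300))]))
```

```text
[562.10683019 141.03818678  92.28255275]
```

View pics/w2.png

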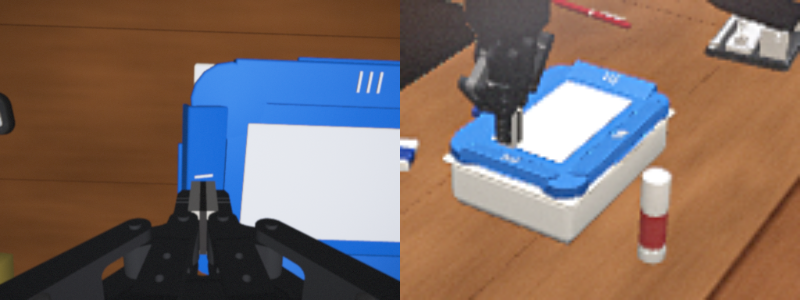

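The left half (wrist) shows the back section lying flush, its ribs at (370,82), and the tip over the left ribs. In the right half (side view) the left section is still up and the glue stick stands untouched.

>>> jog_arm(deltas="0 0 -0.2 1.4 0 0 0; 0 0 -0.2 1.8 0 0 0; 0 0 -0.2 2.1 0 0 0; 0 0 -0.2 2.3 0 0 0; 0 0 -0.2 2.3 0 0 0")

```text
t: 5.52
tcp_pos: [561.2, 144.2, 70.0]
eef_rot: [3.141, 0.053, -0.001]
contact_force: [-6.5, -1.7, 16.1]
grip_width: 0.2
grip_force: 8.0
```

>>> jog_arm(deltas="0 0 0 -3 0 0 0; 0 -3 4 -3 0 0 0; 0 -7 9.8 -2.5 0 0 0; 0 -7 9.8 -2.4 0 0 0; 0 -7 9.8 -2.4 0 0 0; 0 -7 9.8 -2.4 0 0 0")

```text
t: 6.28
tcp_pos: [495.5, 45.2, 93.5]
eef_rot: [-3.14, -0.055, -0.001]
contact_force: [0.5, 0.7, -0.2]
grip_width: -0.2
grip_force: 0.0
```

>>> jog_arm(deltas="0 -0.1 0 1.4 0 0 0; 0 -0.1 0 1.8 0 0 0; 0 -0.1 0 2.1 0 0 0; 0 -0.1 0 2.4 0 0 0; 0 -0.1 0 2.4 0 0 0")

```text
t: 6.9
tcp_pos: [493.7, 44.0, 70.0]
eef_rot: [3.141, 0.053, -0.0]
contact_force: [-7.9, 0.6, 19.6]
grip_width: -0.0
grip_force: 10.0
```

>>> jog_arm(deltas="0 0 0 -3 0 0 0; 0 3 4 -3 0 0 0; 0 6.5 10 -2.5 0 0 0; 0 6.5 10 -2.4 0 0 0; 0 6.5 10 -2.4 0 0 0; 0 6.5 10 -2.4 0 0 0")

```text
t: 7.65
tcp_pos: [561.7, -52.5, 93.3]
eef_rot: [-3.141, -0.056, 0.001]
contact_force: [-0.3, -0.6, 0.3]
grip_width: -0.3
grip_force: 0.0
```

>>> jog_arm(deltas="0 0 0 1.4 0 0 0; 0 0 0 1.8 0 0 0; 0 0 0 2.1 0 0 0; 0 0 0 2.4 0 0 0; 0 0 0 2.4 0 0 0")

```text
t: 8.28
tcp_pos: [562.0, -53.6, 70.0]
eef_rot: [3.141, 0.053, -0.001]
contact_force: [-6.7, 0.3, 16.3]
grip_width: 0.2
grip_force: 8.4
```

>>> jog_arm(deltas="0 0 0 -3 0 0 0; 0 0 0 -8 0 0 0; 0 5 -9.7 -13 0 0 0; 0 9 -9.7 -16 0 0 0; 0 9 -9.7 -16 0 0 0; 0 9 -9.7 -16 0 0 0; 0 9 -9.7 -16 0 0 0")

```text
t: 9.15
tcp_pos: [648.1, 45.6, 228.4]
eef_rot: [3.141, 0.053, -0.002]
contact_force: [-0.3, -1.3, -0.9]
grip_width: 0.4
grip_force: 0.0
```

Run:
```python
from h import *
print(bot.sense()['tcp_pos'])
im=bot.camera('wrist');b=bot.camera('side')
cv2.imwrite('pics/w3.png',np.hstack([cv2.resize(im,(400,300)),cv2.resize(b[170:275,190:330],(400,300))]))
```

```text
[648.07032344  45.60781577 228.41241452]
```

View pics/w3.png

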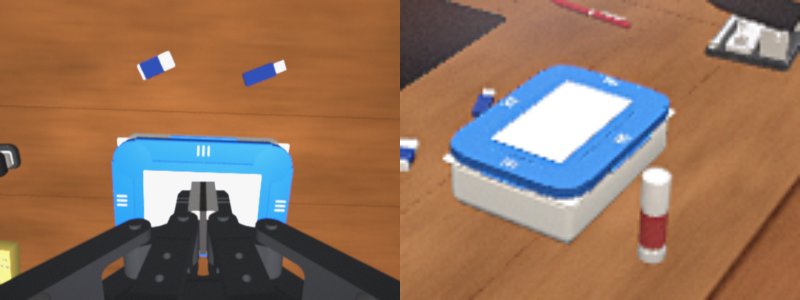

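Both views show the rim flush on all four sides, with ribs at (508,102), (612,80), (622,138) and (508,162) in the side view. The box and glue stick have not moved, and the arm is clear.

```bash
python3 -c "
from bench import bot
print(bot.sign_off())"
```

```text
the job is handed in; nothing more can be done
None
```

I pressed all four rim sections down flush. The final camera views show them shut, with the box and the glue stick where they were; the job is handed in at about 9 s, and sign-off returned no verdict.

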